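# Clip in the guard rod, then key the sealer's enable switch and hold it

## Task

Enable the punnet sealer: lift the guard rod out of its rest and press it straight down past the two sprung jaws until it lies fully home in both fork clips, and let it go. Then take the key with the flat rectangular bow out of the holder (leave the round-knobbed key where it is), work its blade past the sticky pins of the switch's key cylinder until its shoulder sits on the cylinder, turn it a quarter turn clockwise seen from above, and finish while still holding it turned there against its return spring. Do not disturb the other things on the bench.

Things in the scene. Friction and masses are not known exactly. Their poses are not given: they have to be found in the camera images.
- rod: guard rod: plain aluminium round bar, diameter 14 mm, 170 mm long along its own y, about 120 g, black collars 20 mm in diameter on the last 12 mm of each end, both ends alike. Origin at its middle, on its axis. It starts level in the rest, axis 25 mm above the bench. Grip it at the middle, across its length, from above
- rest: grey plastic rod rest, fixed: base plate 60 x 150 x 5 mm with two saddles at own y = +55 and -55 mm (each 14 mm along y), saddle tops 26 mm high, leaving 96 mm free between them around the rod's middle. Origin at the centre of its underside; the rod lies along its y
- guard: guard frame, fixed: steel base 70 x 150 x 6 mm with two fork clips at own y = +-55 mm (each 16 mm along y, 94 mm free between). Origin: centre of underside. Rod home: along y, axis 32 mm above the origin at own x = 0, middle near y = 0, collars outside the clips. Channels 17 mm wide; -x prongs 52 mm high with lead-in sloping outwards to 66 mm; sprung jaws on the +x side. Nothing above 75 mm
- jaw_a (a joint): sprung jaw of the clip at own y = -55 mm of the guard frame: 0 shut, grows to 0.6 rad as it is pushed out to +x. Its inner face slopes from x = 20 mm at height 73 mm to x = 5 mm at 44 mm, just above the rod when home. Pressing the rod straight down (10 to 20 N for both jaws) swings the jaws out; they spring back over it
- jaw_b (a joint): the same for the clip at own y = +55 mm
- holder: black plastic key holder, fixed block 50 x 125 x 40 mm (x, y, z) with two upright slots 20 x 9 mm at own y = +35 and -35 mm, long side along y. Origin at the centre of its underside. One slot holds the flat-bowed key, the other the round-knobbed key, either way
- key: the key to use: steel, 78 mm tall, 60 g, upright in the holder, blade down. Origin: tip of blade (8 mm above the bench in the holder), z up. Blade 16 mm (own x) x 5 mm (y), z = 0 to 32 mm, round tip; shoulder 24 mm in diameter, z = 32 to 36; flat bow 34 (x) x 9 mm (y), z = 36 to 78: pinch it from above across its 9 mm, fingertips just above the shoulder. Fits the cylinder either way round
- round_key: the other key, to be left: same blade and shoulder, but with a round knob 28 mm in diameter from z = 36 to 66 mm. Origin at the tip of the blade
- switchbox: grey switch box, fixed, 120 x 110 x 60 mm (x, y, z); origin at the centre of its underside. The key cylinder stands upright in the middle of its top, within a steel bezel ring (inner diameter 31 mm, outer 52 mm, top at 64 mm)
- keyway (a point): centre of the keyway's mouth, on the turning axis, on the cylinder's brass face, 62 mm above the bench. Keyway 18 (own x) x 7 mm (own y), 34 mm deep; these axes turn with it. Two sprung sticky pins stick in from its long sides 10 and 20 mm down: a straight push of 10 N can stick on them; a wiggle (1 to 2 mm along own y, 0.05 rad) frees it. Key home: shoulder on the face, tip 32 mm below this point
- cylinder (a joint): turn of the key cylinder: 0 at rest, grows clockwise seen from above to the stop at 1.55 rad. A return spring (0.03 N m at rest, 0.11 N m at the stop) turns it back when let go. With the keyway's play the key must turn about 0.12 rad more than the cylinder
- tape_roll: bystander: cardboard roll, 76 mm in diameter, 45 mm tall, origin under its centre
- cup: bystander: white cup, 64 mm in diameter, 85 mm tall, origin under its centre
- stamp: bystander: wooden hand stamp, 28 mm in diameter, 63 mm tall, origin under its centre
- spray_bottle: bystander: white bottle, 60 mm in diameter, 150 mm tall, origin under its centre
- label_box: bystander: cardboard box 70 x 100 x 50 mm, origin under its centre
- screwdriver: bystander: screwdriver 190 mm long lying on the bench
Not all that is in view belongs to the job. Several things have the shape of the rod; the one meant has the colours described above. What is shaped like the switchbox but purple is not meant.

How it is judged (in metres and radians):
On the way, in this order (a step that is already met when the one before it is completed fails the run):
1. the rod lies home in both fork clips, the jaws shut over it, and is let go (z of rod in the frame of guard below 0.036 m and x of rod in the frame of guard between -0.006 and 0.006 m and y of rod in the frame of guard between -0.012 and 0.012 m and angle between the y axis of rod and the y axis of guard, either way round below 0.08 rad and value of joint each of jaw_a, jaw_b below 0.1 rad and contact force between the fingers and rod below 0.1 N), for 0.3 s.
2. the flat-bowed key is home in the cylinder, not yet turned (z of key in the frame of keyway below -0.0295 m and horizontal distance between key and keyway below 0.004 m and angle between key's own z axis and vertical below 0.09 rad and value of joint cylinder below 0.5 rad), for 0.1 s.
At the end, for the whole second after the job is handed in: Rod untouched in both clips (axis under 36 mm high, 6 mm across, 12 mm along, 0.08 rad), jaws under 0.1 rad; flat key upright, tip 29.5 mm or more deep, within 4 mm of the axis, cylinder beyond 1.3 rad, fingers gripping it over 1 N; round key within 15 mm of its start (all of step 1 and z of key in the frame of keyway below -0.0295 m and horizontal distance between key and keyway below 0.004 m and angle between key's own z axis and vertical below 0.09 rad and value of joint cylinder above 1.3 rad and contact force between the fingers and key above 1 N and distance of round_key from where it was at the start of the episode below 0.015 m); the arm keeps its last pose, push and grip.
It fails at once if a bystander is shoved more than 30 mm (distance of any of tape_roll, cup, stamp, spray_bottle, label_box, screwdriver from where it was at the start of the episode above 0.03 m).
It fails at once if the round-knobbed key is pulled out of its slot (distance of round_key from where it was at the start of the episode above 0.015 m).
It also fails if it takes over 64 s, if anything falls off the work surface, if the arm or the gripper's body presses on something with over 40 N, if the wrist force passes 120 N, or if a joint passes its speed limit or range.

## Robot

A 7-joint arm with a two-finger parallel gripper is mounted at the origin on the work surface. World frame = base frame: x ahead of the robot, y to its left, z up, the work surface at z = 0. Lengths are in m, angles in degrees, forces in N, time in s.
With the tool pointing down it reaches from about 0.4 to 0.925 m from the base axis. Payload 4.1 kg.
Tool frame: the origin (TCP) lies midway between the tips of the shut fingers; the grasp point (between the pads) lies bot.tcp_to_grasp behind it (bot.tcp_to_grasp is the distance from the TCP to the grasp point, in m); z points along the fingers, y is the direction in which the jaws open and shut (so a half turn about z gives the same grasp; the last joint's range is limited). The gripper opens to 85 mm and grips with 20 to 120 N. Pads are 22 mm wide; open, the fingers measure 114 mm over their backs; the gripper's body (76 mm by 85 mm) begins 54 mm behind the grasp point. The pads swing forward as they close: fully open they stand 13 mm farther back than shut.
Start: joints at [-5.672, 22.827, 2.584, 88.041, -1.071, 69.15, -2.905], TCP at [0.65, 0, 0.231] pointing down, gripper open.
Joint ranges: [-161.44, 161.44], [-28.35, 127.94], [-78.24, 83.42], [0, 140.83], [-78.03, 258.03], [13.02, 114.36], [-168.23, 168.23]. Speed limits (degrees/s): [147.25, 147.25, 180, 180, 180, 180, 180].

## Interface

Orientations are given as [roll, pitch, yaw] about the fixed x, y, z axes, in that order (R = Rz(yaw) Ry(pitch) Rx(roll)).
In Python, from bench import bot, viewer, models gives the robot as it stands. The module is installed in compiled form; this text tells all that it offers.
- The arm moves only by the tool move_arm, never from a script. Its argument "steps" is one flat list of numbers, 6 for each row, row after row: the shift along the world's x, y, z in cm, then the turn, a rotation vector about the world's x, y, z in rad. A call has exactly 10 rows; each row is the pose to reach, as a shift and turn from the pose commanded when the call began; what a row does not reach only later rows make up. A row lasts 1/8 s, in which the tool goes at most 62.5 mm and 10.7 degrees, less where a joint would pass 70% of its speed; a pose out of reach is approached as far as the arm can. A call with a gripper value outside its range is refused whole. "fingers" is the finger opening in cm, from 0 to 8.54, set as the call begins (left out, the last holds). The fingers move at their own pace and stop on an object; the grip force is fixed at half the most. Time passes only in rows, so rows that repeat a pose let the fingers close, or fill a call up. It gives the time, the measured TCP pose, the force and the opening at its end, in the units of the state.
- bot.sense(): the state, without advancing time (a new reading comes with each control period).
- viewer.grab_frame(name): name is "scene" or "side" or "wrist"; returns a dict with "pixels" (420x560x3 uint8, blue, green, red), "fx", "fy", "cx", "cy" (pixels), "rvec" (rotation vector, rad) and "tvec" (3), from world to camera coordinates, as OpenCV has them. Camera axes: x right, y down, z forward; pixel columns grow to the right and rows downward; lengths in m; the calibration is good to about 2 mm. A picture is of the moment at which its call begins. There is no depth.
- bot.finish_job(): hands the job in, once; it reports no verdict.
Trained networks look in a picture, given as the dict that the camera call returned (one of the last four; its "shot" number tells which), for a name from the list of things; names that differ only in an ending like _2 or _b are one class to them, and where a whole thing is asked for, a point or a joint stands for the part that bears it (a point fixed in the world has none). Each returns a list of dicts, best first, with "score" (0 to 1); they miss things now and then, are a little off and sometimes report something else, mostly with a low value. They report only what shows in the picture. A call takes as long as a camera call. They do not tell look-alikes from the thing itself.
- models.spot_in(picture, name): "at" ([x, y, z] in m, in world coordinates, good to about 4 mm: the middle of the surface that is visible of it).
- models.landmark_of(picture, name): "at" ([x, y, z] in m, in world coordinates, good to about 4 mm: a listed point, or the origin of a listed thing).
The state is a dict: "time_s": time; "joint_positions": joint angles; "qd": joint speeds; "joint_efforts": joint torques, N m; "ee_pos": TCP position; "ee_rot": TCP orientation; "ft_force": force on the tool from outside, world axes, zero at the start; "moment": the same for the moment, N m; "grip_width": finger opening in m.
Only numpy, scipy, OpenCV 4.12 (cv2) and the standard library are available. Lean on these libraries where they do the work, as an engineer would, in place of code of your own. Each camera call takes 0.05 s, during which the arm holds its last target. There are 200 camera calls.

## Working session

There is one attempt and no reset: what is moved stays moved. The work goes in short steps, Python scripts to look and compute and a tool call to move; the robot and the scene stay as the last step left them, time stands still between calls to the robot, and variables do not carry over. Pictures are saved under pics/ and viewed, on a budget of 13 in all, crops included, one or two more only if the job needs it, and the job is handed in when it is done.

Besides the shell and the picture viewer there is one more tool, called after "Call:" as name(argument=value, ...) on one line, values as JSON. move_arm: Moves the arm, as the interface text tells. Its arguments: {"type":"object","properties":{"steps":{"type":"array"},"fingers":{"type":"number"}},"required":["steps"]}

```bash
mkdir -p pics; cat > h.py <<'E'
import numpy as np,cv2
from bench import bot,viewer,models
def R(f): return cv2.Rodrigues(np.array(f["rvec"],float))[0]
def proj(f,p):
    c=R(f)@np.array(p,float)+np.array(f["tvec"]).ravel(); return np.round([f["fx"]*c[0]/c[2]+f["cx"],f["fy"]*c[1]/c[2]+f["cy"]],1)
def back(f,u,v,z):
    d=R(f).T@np.array([(u-f["cx"])/f["fx"],(v-f["cy"])/f["fy"],1]); o=-R(f).T@np.array(f["tvec"]).ravel()
    return np.round(o+d*(z-o[2])/d[2],4)
E
python3 - <<'E'
from h import *
print(bot.tcp_to_grasp)
S={}
for n in ["scene","side"]:
    f=viewer.grab_frame(n); S[n]=f; print(n,f["shot"],f["fx"],-R(f).T@np.array(f["tvec"]).ravel())
    cv2.imwrite(f"pics/{n}1.png",f["pixels"])
    for k in "rod rest guard holder key round_key switchbox keyway".split():
        for d in models.landmark_of(f,k)[:4]: print(k,round(d["score"],2),np.round(d["at"],3),proj(f,d["at"]))
a=np.hstack([S["scene"]["pixels"],S["side"]["pixels"]])
print(bot.sense()["time_s"])
E
```

```text
0.0187
scene 1 456.57748464323936 [ 0.97906962 -0.87520865  0.84922127]
rod 0.72 [0.339 0.052 0.009] [244.6 171.8]
rod 0.5 [ 0.506 -0.327  0.002] [217.3 277.7]
rod 0.46 [0.616 0.19  0.025] [346.5 171.5]
rest 0.64 [ 0.615  0.193 -0.001] [345.7 177.5]
guard 0.58 [ 0.485  0.202 -0.   ] [309.  163.4]
guard 0.28 [ 0.542 -0.073 -0.002] [282.4 220.8]
holder 0.98 [ 0.54  -0.075  0.   ] [281.5 220.6]
key 0.46 [ 0.548 -0.041  0.006] [289.8 212.7]
key 0.33 [ 0.532 -0.11   0.008] [272.4 225. ]
round_key 0.71 [ 0.533 -0.11   0.007] [272.8 225.4]
switchbox 0.69 [ 0.504 -0.325  0.   ] [217.3 277.2]
switchbox 0.67 [ 0.62  -0.555 -0.001] [197.5 379.1]
switchbox 0.17 [0.615 0.19  0.024] [346.2 171.3]
keyway 0.58 [ 0.623 -0.557  0.065] [194.4 362.7]
keyway 0.5 [ 0.505 -0.326  0.061] [215.2 260.5]
side 2 386.88747229435376 [0.30632127 0.55445701 0.87430613]
rod 0.94 [0.615 0.187 0.025] [214.8 272. ]
rod 0.88 [0.338 0.047 0.008] [338.9 266.3]
rest 0.72 [0.611 0.189 0.001] [217.  277.5]
guard 0.73 [0.49  0.203 0.   ] [259.2 300. ]
holder 0.59 [ 0.538 -0.073 -0.003] [282.6 210.3]
holder 0.25 [ 0.508 -0.328  0.059] [322.6 140.4]
key 0.58 [ 0.544 -0.044  0.01 ] [277.  214.3]
round_key 0.46 [ 0.531 -0.108  0.009] [289.6 199.5]
round_key 0.4 [ 0.742 -0.013 -0.001] [209.2 203.7]
switchbox 0.95 [ 0.506 -0.324 -0.004] [320.9 155.9]
switchbox 0.72 [ 0.622 -0.565 -0.   ] [311. 103.]
switchbox 0.35 [ 0.546 -0.04   0.009] [275.7 215.6]
keyway 0.6 [ 0.62  -0.56   0.063] [312.5  89. ]
keyway 0.57 [ 0.508 -0.328  0.06 ] [322.6 140.1]
0.9
```

View pics/scene1.png

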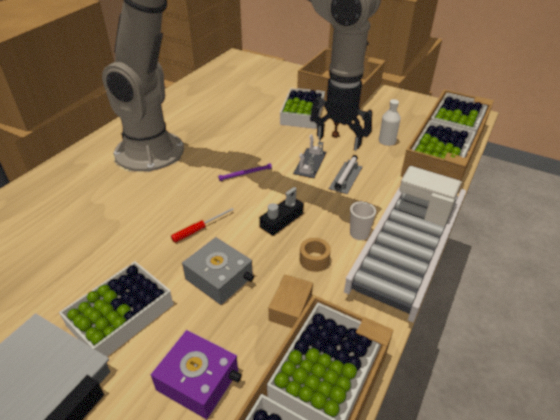

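View pics/side1.png

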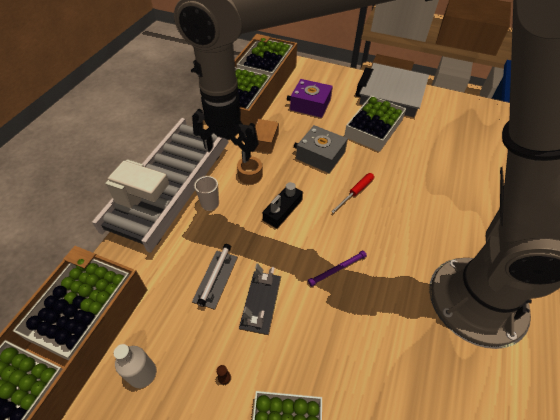

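The rod wanted is the aluminium one in the rest: scene (347,172), side (215,272). The purple bar at scene (245,172) is a look-alike. The flat key is at scene (291,196) and the round key at (272,212). The grey switch box is at (217,265), and the purple one at (195,370) is not meant. Next is a close look with the wrist camera.

Call:
move_arm(steps=[-2,4,2,0,0,0,-4,8,4,0,0,0,-6,12,6,0,0,0,-8,16,8,0,0,0,-9,19,9,0,0,0,-9,19,9,0,0,0,-9,19,9,0,0,0,-9,19,9,0,0,0,-9,19,9,0,0,0,-9,19,9,0,0,0])

```text
time_s: 2.15
ee_pos: [0.5602, 0.1894, 0.3211]
ee_rot: [-180.0, 0.0, 89.9]
ft_force: [-0.2, -0.4, 0.2]
grip_width: 0.0855
```

```bash
python3 - <<'E'
from h import *
f=viewer.grab_frame("wrist"); cv2.imwrite("pics/w1.png",f["pixels"]); np.save("w1.npy",f,allow_pickle=True)
print(f["fx"],-R(f).T@np.array(f["tvec"]).ravel(),R(f)[2])
for k in "rod rest guard jaw_a jaw_b stamp spray_bottle".split():
    for d in models.landmark_of(f,k)[:3]: print(k,round(d["score"],2),np.round(d["at"],3),proj(f,d["at"]))
s=bot.sense();print(s["time_s"],s["ee_pos"],s["ee_rot"],s["ft_force"])
E
```

```text
333.26009225893915 [0.55940159 0.25727861 0.46367164] [ 5.23751929e-04 -2.65069086e-01 -9.64229280e-01]
rod 0.93 [0.613 0.184 0.025] [321.8 168.7]
rod 0.81 [0.337 0.051 0.013] [129.4 257.9]
rest 0.81 [ 0.614  0.19  -0.002] [320.  161.3]
guard 0.94 [ 0.488  0.203 -0.004] [229.8 152.1]Traceback (most recent call last):
  File "<stdin>", line 5, in <module>
ValueError: it knows: cup, guard, holder, key, keyway, label_box, rest, rod, round_key, screwdriver, spray_bottle, stamp, switchbox, tape_roll
```

View pics/w1.png

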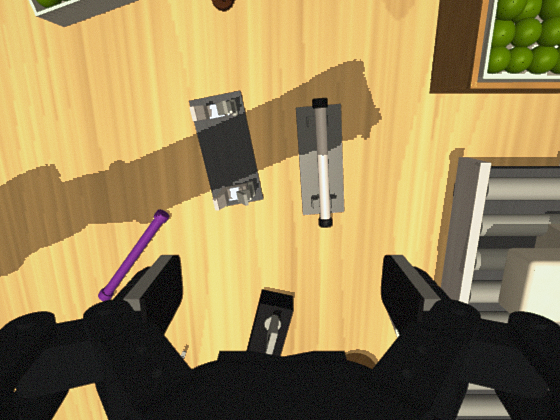

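The rod in the rest is clear: end collars at (320,102) and (325,222), aluminium body with black collars. The guard's base corners are around (189,100), (241,92), (263,200) and (215,210). I'll measure the axes more precisely.

```bash
python3 - <<'E'
from h import *
f=np.load("w1.npy",allow_pickle=True).item()
im=f["pixels"]
for d in ["rod","guard","rest"]: pass
a=back(f,320,100,.025);b=back(f,325.5,224,.025);print("rod",a,b,(a+b)/2,np.linalg.norm(a-b),np.degrees(np.arctan2(*(a-b)[[1,0]])))
c=im[75:235,170:360]; cv2.imwrite("pics/w1c.png",cv2.resize(c,None,fx=3.6,fy=3.6,interpolation=cv2.INTER_CUBIC))
E
```

```text
rod [0.6083 0.2716 0.025 ] [0.6209 0.107  0.025 ] [0.6146 0.1893 0.025 ] 0.16508155560207205 94.37740976797652
```

View pics/w1c.png

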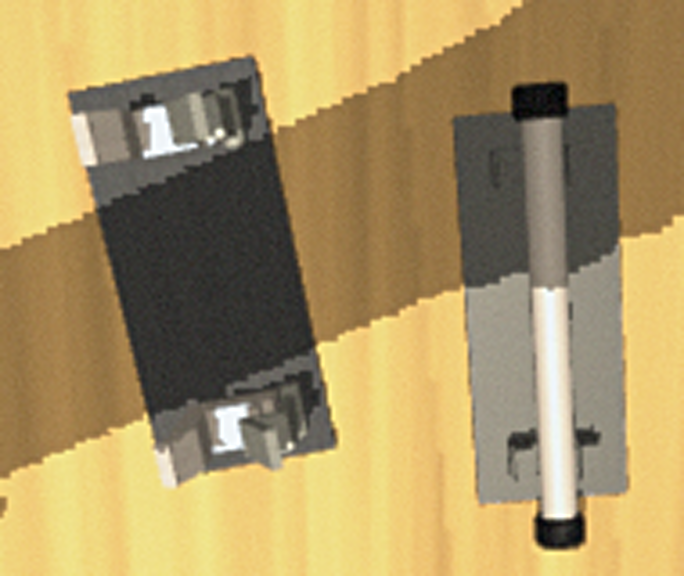

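The crop shows the guard base corners at crop TL (70,93), TR (256,57) and BR (335,445), with the prongs on the left (world -x) and the jaws on the right. The rod's collar ends are at (540,85) and (560,548).

```bash
python3 - <<'E'
from h import *
f=np.load("w1.npy",allow_pickle=True).item()
q=lambda u,v,z: back(f,u/3.6+170-.4,v/3.6+75-.4,z)
tl,tr,br=q(70,93,.006),q(256,57,.006),q(335,445,.006)
g=(tl+br)/2;print("guard",tl,tr,br,"c",g,"yaw",np.degrees(np.arctan2(*(tr-br)[[1,0]])),np.degrees(np.arctan2(*(tr-tl)[[1,0]])),np.linalg.norm(tr-br),np.linalg.norm(tr-tl))
a,b=q(540,85,.025),q(560,548,.025);print("rod",(a+b)/2,np.degrees(np.arctan2(*(a-b)[[1,0]])),np.linalg.norm(a-b))
a,b=q(543,140,.03),q(560,505,.03);print("rodaxis",np.degrees(np.arctan2(*(a-b)[[1,0]])))
r=[q(455,117,.005),q(615,104,.005),q(627,492,.005),q(480,503,.005)];print("rest",np.mean(r,0),np.degrees(np.arctan2(*(r[0]-r[3]+r[1]-r[2])[[1,0]])))
# channel floors: white patches
print("chan",q(165,132,.025),q(232,428,.025))
# networks from 3 cams
for n in ["wrist","scene","side"]:
    f2=viewer.grab_frame(n)
    for k in "rod rest guard spray_bottle stamp keyway key".split():
        for d in models.landmark_of(f2,k)[:2]:
            if d["score"]>.5: print(n,k,round(d["score"],2),np.round(d["at"],4))
# consistency check: project predicted guard corners into side image
s=viewer.grab_frame("side");c=s["pixels"][190:350,180:300].copy()
cv2.imwrite("pics/side_c.png",cv2.resize(c,None,fx=5,fy=3.75*1.0,interpolation=cv2.INTER_CUBIC))
E
```

```text
guard [0.4385 0.2718 0.006 ] [0.5068 0.2842 0.006 ] [0.5331 0.1391 0.006 ] c [0.4858  0.20545 0.006  ] yaw 100.27356958610714 10.290081418322863 0.14746423295158728 0.06941649659843116
rod [0.6141  0.18825 0.025  ] 94.28331906757143 0.17137867428592157
rodaxis 94.45782054846572
rest [0.61415 0.19135 0.005  ] 94.50793000716511
chan [0.4761 0.258  0.025 ] [0.4955 0.1507 0.025 ]
wrist rod 0.91 [0.6142 0.1846 0.0201]
wrist rest 0.69 [0.6142 0.1876 0.001 ]
wrist guard 0.55 [ 4.846e-01  2.016e-01 -1.000e-04]
wrist key 0.72 [ 0.5451 -0.0379  0.008 ]
scene rod 0.63 [0.6175 0.1881 0.0266]
scene rod 0.54 [0.3384 0.0521 0.007 ]
scene rest 0.74 [ 0.6141  0.192  -0.0007]
scene guard 0.73 [ 0.4855  0.2037 -0.0036]
scene spray_bottle 0.88 [0.6521 0.4472 0.0024]
scene keyway 0.66 [ 0.6245 -0.5592  0.0624]
scene keyway 0.61 [ 0.5045 -0.3271  0.0652]
side rod 0.79 [0.6157 0.1851 0.0258]
side rod 0.55 [0.3363 0.0454 0.0083]
side rest 0.77 [0.6152 0.1892 0.002 ]
side guard 0.96 [ 0.4908  0.2007 -0.0009]
side guard 0.51 [ 0.6956 -0.3215 -0.0016]
side spray_bottle 0.77 [ 6.577e-01  4.506e-01 -1.000e-04]
side stamp 0.76 [4.857e-01 3.880e-01 1.000e-04]
side key 0.53 [ 0.545  -0.0426  0.0107]
```

Call:
move_arm(steps=[1.5,0,-3,0,0,0.02,3,0,-6,0,0,0.04,4.5,-0.1,-10,0,0,0.077,5.4,-0.1,-14,0,0,0.077,5.4,-0.1,-18,0,0,0.077,5.4,-0.1,-21,0,0,0.077,5.4,-0.1,-24,0,0,0.077,5.4,-0.1,-26,0,0,0.077,5.4,-0.1,-27,0,0,0.077,5.4,-0.1,-27,0,0,0.077], fingers=6)

```text
time_s: 4.85
ee_pos: [0.614, 0.189, 0.0512]
ee_rot: [-180.0, 0.0, 94.4]
ft_force: [-0.1, -0.4, -0.9]
grip_width: 0.06
```

Call:
move_arm(steps=[0,0,-1,0,0,0,0,0,-2,0,0,0,0,0,-3,0,0,0,0,0,-4,0,0,0,0,0,-4,0,0,0,0,0,-4,0,0,0,0,0,-4,0,0,0,0,0,-4,0,0,0,0,0,-4,0,0,0,0,0,-4,0,0,0])

```text
time_s: 6.1
ee_pos: [0.6141, 0.189, 0.0114]
ee_rot: [180.0, -0.0, 94.4]
ft_force: [-0.5, 0.5, -1.3]
grip_width: 0.0601
```

Call:
move_arm(steps=[0,0,0,0,0,0,0,0,0,0,0,0,0,0,0,0,0,0,0,0,0,0,0,0,0,0,0,0,0,0,0,0,0,0,0,0,0,0,0,0,0,0,0,0,0,0,0,0,0,0,0,0,0,0,0,0,0,0,0,0], fingers=0)

```text
time_s: 7.35
ee_pos: [0.6141, 0.189, 0.0114]
ee_rot: [180.0, 0.0, 94.4]
ft_force: [-1.7, -0.3, 4.4]
grip_width: 0.0119
```

Call:
move_arm(steps=[0,0,1,0,0,0,0,0,3,0,0,0,0,0,6,0,0,0,0,0,9,0,0,0,-2,0.3,12,0,0,0.02,-5,0.6,12,0,0,0.05,-8,0.9,12,0,0,0.08,-11,1.2,12,0,0,0.103,-12.8,1.5,12,0,0,0.103,-12.8,1.5,12,0,0,0.103])

```text
time_s: 8.6
ee_pos: [0.4856, 0.2046, 0.1321]
ee_rot: [179.9, -0.0, 100.4]
ft_force: [0.2, -0.1, -1.2]
grip_width: 0.0117
```

```bash
python3 - <<'E'
from h import *
s=bot.sense();print(s["time_s"],s["ee_pos"],s["ee_rot"],s["ft_force"],s["grip_width"])
F={n:viewer.grab_frame(n) for n in ["wrist","scene","side"]}
for n,f2 in F.items():
    for k in "rod guard".split():
        for d in models.landmark_of(f2,k)[:2]:
            if d["score"]>.4: print(n,k,round(d["score"],2),np.round(d["at"],4),proj(f2,d["at"]))
np.save("F2.npy",F,allow_pickle=True)
w=F["wrist"]["pixels"]; sd=F["side"]["pixels"][200:350,180:330]
cv2.imwrite("pics/w2.png",np.hstack([w[:, :], cv2.resize(sd,(240,240)).copy() if 0 else np.vstack([cv2.resize(sd,(240,240),interpolation=cv2.INTER_CUBIC),np.zeros((180,240,3),np.uint8)])]))
E
```

```text
8.6 [0.48560672 0.20456692 0.13211672] [ 1.79927646e+02 -1.59168040e-02  1.00387006e+02] [ 0.23018039 -0.06478715 -1.23900376] 0.011659392630823308
wrist rod 0.74 [0.3376 0.0498 0.0123] [ 91.5 332. ]
scene rod 0.71 [0.4872 0.2018 0.1464] [312.2 123.3]
scene rod 0.54 [0.3391 0.0516 0.0086] [244.5 171.9]
scene guard 0.7 [ 0.4863  0.204  -0.0012] [309.7 163.4]
side rod 0.81 [0.3378 0.0498 0.0087] [338.7 267.3]
side rod 0.75 [0.4871 0.2002 0.1458] [258.9 270.1]
side guard 0.7 [ 0.4877  0.2026 -0.0017] [260.1 300.5]
```

View pics/w2.png

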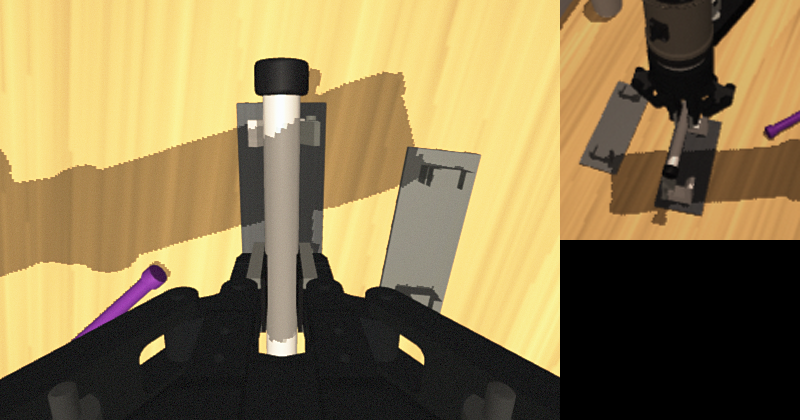

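The rod is held level; it runs up the image at column ~281, and the guard base is centred beneath it (far corners (237,103) and (326,103)). I'll refine the alignment numerically.

```bash
python3 - <<'E'
from h import *
f=np.load("F2.npy",allow_pickle=True).item()["wrist"]; im=f["pixels"]
g=cv2.cvtColor(im,cv2.COLOR_BGR2HSV)
for v in (110,160,200,235,245):
    row=im[v].astype(int); 
    # base: grey/dark low saturation vs wood
    s=g[v,:,1]; m=np.where(s[225:340]<70)[0]+225; print(v,m.min(),m.max(), "rod edges",[int(x) for x in np.argsort(-np.abs(np.diff(row[255:310].sum(1))))[:4]+255])
for z,l in ((.006,"base"),):
  L=[back(f,237,104,z),back(f,326,103,z),back(f,240,250,z),back(f,323.5,250,z)]
  t=(L[0]+L[1])/2;b=(L[2]+L[3])/2;d=t-b;print(L,t,b,np.degrees(np.arctan2(d[1],d[0])))
  d=L[1]-L[0]; print("x dir",np.degrees(np.arctan2(d[1],d[0])))
z=.1463
t,b=back(f,281.5,100,z),back(f,282,230,z);e=back(f,281.5,62,z);print("rod",t,b,e,np.degrees(np.arctan2(*(t-b)[[1,0]])))
E
```

```text
110 237 325 rod edges [299, 262, 263, 298]
160 239 323 rod edges [263, 299, 298, 262]
200 241 322 rod edges [298, 263, 264, 265]
235 242 321 rod edges [298, 297, 264, 263]
245 242 321 rod edges [297, 264, 299, 296]
[array([0.4383, 0.271 , 0.006 ]), array([0.5057, 0.2841, 0.006 ]), array([0.4586, 0.151 , 0.006 ]), array([0.53  , 0.1641, 0.006 ])] [0.472   0.27755 0.006  ] [0.4943  0.15755 0.006  ] 100.52737769000758
x dir 10.99899013657595
rod [0.472  0.2755 0.1463] [0.4814 0.2256 0.1463] [0.4697 0.2883 0.1463] 100.66817576499096
```

Call:
move_arm(steps=[0,0,-2,0,0,0,0,0,-4,0,0,0,0,0,-6,0,0,0,0,0,-7,0,0,0,0,0,-8,0,0,0,0,0,-9,0,0,0,0,0,-10,0,0,0,0,0,-11,0,0,0,0,0,-11.4,0,0,0,0,0,-11.4,0,0,0])

```text
time_s: 10.3
ee_pos: [0.4859, 0.2039, 0.0184]
ee_rot: [-180.0, 0.0, 100.3]
ft_force: [-3.3, -1.6, 9.8]
grip_width: 0.0118
```

Call:
move_arm(steps=[0,0,-0.1,0,0,0,0,0,-0.2,0,0,0,0,0,-0.3,0,0,0,0,0,-0.3,0,0,0,0,0,-0.3,0,0,0,0,0,-0.3,0,0,0,0,0,-0.3,0,0,0,0,0,-0.3,0,0,0,0,0,-0.3,0,0,0,0,0,-0.3,0,0,0])

```text
time_s: 11.55
ee_pos: [0.486, 0.204, 0.0181]
ee_rot: [-180.0, 0.0, 100.3]
ft_force: [-9.4, -3.9, 32.4]
grip_width: 0.0116
```

```bash
python3 - <<'E'
from h import *
F={n:viewer.grab_frame(n) for n in ["wrist","scene","side"]}
for n,f2 in F.items():
    for k in "rod guard".split():
        for d in models.landmark_of(f2,k)[:2]:
            if d["score"]>.4: print(n,k,round(d["score"],2),np.round(d["at"],4),proj(f2,d["at"]))
np.save("F3.npy",F,allow_pickle=True)
w=F["wrist"]["pixels"][60:260,190:370]; sd=F["side"]["pixels"][220:340,210:310]
cv2.imwrite("pics/w3.png",np.hstack([cv2.resize(w,(405,450)), cv2.resize(sd,(375,450),interpolation=cv2.INTER_CUBIC)]))
E
```

```text
wrist rod 0.71 [0.4857 0.2017 0.0304] [281.1 280. ]
wrist guard 0.66 [0.4853 0.203  0.0337] [280.8 280.9]
scene rod 0.51 [0.3396 0.054  0.0067] [245.1 172. ]
scene guard 0.72 [ 0.4883  0.2063 -0.0028] [310.6 163.6]
side rod 0.75 [0.4879 0.2029 0.0345] [259.6 294. ]
side rod 0.55 [0.3396 0.0456 0.0098] [338.5 265.4]
side guard 0.81 [ 0.4895  0.2018 -0.0019] [259.6 300. ]
```

View pics/w3.png

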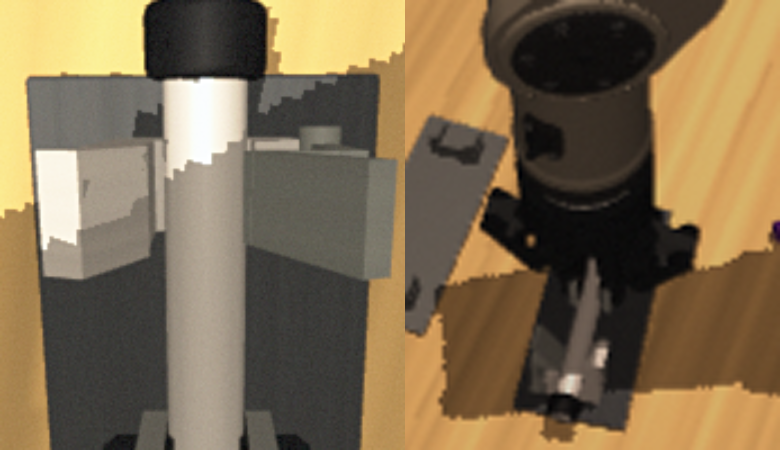

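Contact is firm (32 N, no further motion) and the rod axis is at about 32 mm. It sits between the prong and the jaw, so I'll release.

Call:
move_arm(steps=[0,0,0.3,0,0,0,0,0,0.3,0,0,0,0,0,0.3,0,0,0,0,0,0.3,0,0,0,0,0,2,0,0,0,0,0,5,0,0,0,0,0,9,0,0,0,0,0,14,0,0,0,0,0,18,0,0,0,0,0,18,0,0,0], fingers=5)

```text
time_s: 13.25
ee_pos: [0.4885, 0.2053, 0.1992]
ee_rot: [179.5, -0.1, 100.3]
ft_force: [0.0, -1.4, -0.6]
grip_width: 0.0499
```

```bash
python3 - <<'E'
from h import *
F={n:viewer.grab_frame(n) for n in ["wrist","scene","side"]}
for n,f2 in F.items():
    for k in "rod guard".split():
        for d in models.landmark_of(f2,k)[:2]:
            if d["score"]>.4: print(n,k,round(d["score"],2),np.round(d["at"],4),proj(f2,d["at"]))
np.save("F4.npy",F,allow_pickle=True)
f=F["wrist"]
p=[proj(f,(.4857+x*.983-y*.182,.2039+x*.182+y*.983,z)) for x,y,z in ((0,.085,.032),(0,-.085,.032),(0,.085,.05),(.02,.055,.073))];print(p)
u0,v0=np.min(p,0).astype(int)-40;u1,v1=np.max(p,0).astype(int)+40
u0=max(u0,0);v0=max(v0,0)
w=f["pixels"][v0:v1,u0:u1]; k=min(800/w.shape[1],600/w.shape[0]);print(u0,v0,k)
cv2.imwrite("pics/w4.png",cv2.resize(w,None,fx=k,fy=k,interpolation=cv2.INTER_CUBIC))
E
```

```text
wrist rod 0.93 [0.4867 0.2007 0.0326] [277.5 190.9]
wrist guard 0.9 [ 0.488   0.2016 -0.0006] [279.  183.1]
scene rod 0.73 [0.3409 0.0515 0.009 ] [245. 172.]
scene rod 0.42 [0.4856 0.2079 0.0341] [310.6 153.5]
scene guard 0.94 [ 0.4866  0.2026 -0.    ] [309.6 163.3]
side rod 0.96 [0.3363 0.048  0.0086] [339.5 266.9]
side rod 0.64 [0.4852 0.2015 0.0323] [260.9 294.3]
side guard 0.59 [0.488  0.2032 0.0008] [259.9 300.2]
[array([276.5,  93.4]), array([277.6, 268.9]), array([276.4,  92.2]), array([301.8, 130.3])]
236 52 2.34375
```

View pics/w4.png

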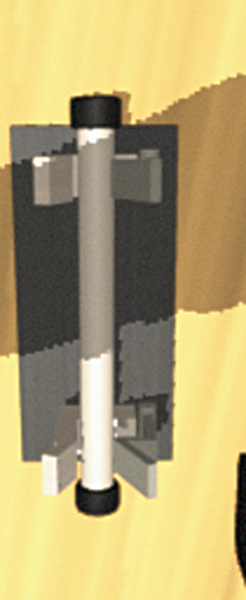

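The rod lies home in both clips, with a prong on the left and a jaw on the right at each end, and the fingers are clear of it. Next is the key holder.

Call:
move_arm(steps=[1,-4,1,0,0,-0.05,2,-8,2,0,0,-0.1,3,-12,3,0,0,-0.17,4,-16,4,0,0,-0.24,5,-20,5,0,0,-0.31,5,-24,6,0,0,-0.375,5,-28,6,0,0,-0.375,5,-28,6,0,0,-0.375,5,-28,6,0,0,-0.375,5,-28,6,0,0,-0.375])

```text
time_s: 14.95
ee_pos: [0.5361, -0.0742, 0.254]
ee_rot: [-180.0, -0.0, 79.0]
ft_force: [0.2, 0.0, -0.2]
grip_width: 0.05
```

```bash
python3 - <<'E'
from h import *
print({k:bot.sense()[k] for k in("ee_pos","ee_rot")})
F={n:viewer.grab_frame(n) for n in ["wrist","scene","side"]}
for n,f2 in F.items():
    for k in "key round_key holder keyway".split():
        for d in models.landmark_of(f2,k)[:2]:
            if d["score"]>.4: print(n,k,round(d["score"],2),np.round(d["at"],4),proj(f2,d["at"]))
np.save("F5.npy",F,allow_pickle=True)
f=F["wrist"]
u,v=proj(f,(.54,-.075,.04)).astype(int);u0=max(u-100,0);v0=max(v-80,0)
w=f["pixels"][v0:v0+150,u0:u0+200]; print(u0,v0)
cv2.imwrite("pics/w5.png",cv2.resize(w,None,fx=4,fy=4,interpolation=cv2.INTER_CUBIC))
E
```

```text
{'ee_pos': array([ 0.53608518, -0.0742431 ,  0.25402386]), 'ee_rot': array([-1.79966734e+02, -2.95392083e-02,  7.89873818e+01])}
wrist key 0.89 [ 0.5446 -0.0394  0.0085] [283.6 140.8]
wrist round_key 0.73 [ 0.6826 -0.1639  0.0037] [412. 219.]
wrist round_key 0.6 [ 0.5297 -0.11    0.0065] [282.5 201.1]
wrist holder 0.79 [ 0.5397 -0.0739  0.0014] [285.  169.8]
wrist holder 0.64 [ 0.3677 -0.2006 -0.002 ] [175.9 286.5]
scene key 0.45 [ 0.5516 -0.0411  0.0055] [291.1 213.4]
scene round_key 0.61 [ 0.5346 -0.1093  0.0069] [273.4 225.7]
scene holder 0.75 [ 0.5402 -0.0718 -0.0012] [282.1 220.4]
scene holder 0.64 [ 0.3706 -0.2001 -0.0017] [203.7 227.2]
scene keyway 0.61 [ 0.6225 -0.5598  0.063 ] [193.3 364.2]
scene keyway 0.47 [ 0.506  -0.3246  0.061 ] [215.9 260.2]
side key 0.65 [ 0.544  -0.0398  0.0096] [276.4 215.7]
side round_key 0.47 [ 0.5296 -0.1116  0.0076] [290.5 199.1]
side holder 0.94 [ 0.5395 -0.0743 -0.0032] [282.4 209.9]
side keyway 0.48 [ 0.5056 -0.3287  0.0616] [323.4 139.7]
side keyway 0.44 [ 0.6224 -0.5585  0.0623] [311.7  89.2]
185 96
```

View pics/w5.png

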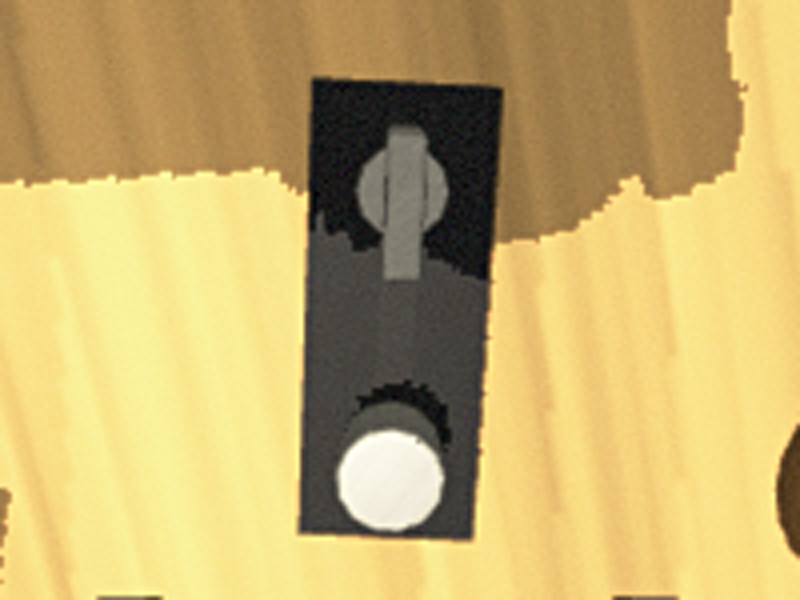

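The crop shows the flat bow at (386–424, 125–280) with its shoulder disc centred at about (403,190), and the round knob at (390,480). The choice of the flat key is confirmed.

```bash
python3 - <<'E'
from h import *
f=np.load("F5.npy",allow_pickle=True).item()["wrist"]
q=lambda u,v,z: back(f,u/4+185-.4,v/4+96-.4,z)
r=[q(313,78,.04),q(503,88,.04),q(473,540,.04),q(299,533,.04)];c=np.mean(r,0)
a=lambda d:np.degrees(np.arctan2(d[1],d[0]))
print("holder",c,"yaw y",a(r[0]-r[3]),a(r[1]-r[2]),"x",a(r[1]-r[0]),a(r[2]-r[3]),np.linalg.norm(r[0]-r[3]),np.linalg.norm(r[1]-r[0]))
y=np.mean([a(r[0]-r[3]),a(r[1]-r[2])]);d=np.array([np.cos(np.radians(y)),np.sin(np.radians(y))])
print("key via holder",c[:2]+.035*d,"round",c[:2]-.035*d)
print("shoulder",q(403,191,.044)); 
print("bow axis dir",a(q(405,125,.086)-q(402,278,.086)),"len if top",np.linalg.norm(q(405,125,.086)-q(402,278,.086)), "mid",(q(405,125,.086)+q(402,278,.086))/2)
print("sides",a(q(388,130,.086)-q(384,278,.086)),a(q(424,130,.086)-q(420,278,.086)))
E
```

```text
holder [ 0.538025 -0.073425  0.04    ] yaw y 76.32024910154196 76.42184485225042 x -13.866896829494497 -13.446165571994392 0.12473848644263727 0.049234946938125114
key via holder [ 0.54627216 -0.03941053] round [ 0.52977784 -0.10743947]
shoulder [ 0.5463 -0.0394  0.044 ]
bow axis dir 78.11134196037204 len if top 0.03494967811010567 mid [ 0.5461 -0.0383  0.086 ]
sides 77.39790063972993 77.89342204848819
```

Call:
move_arm(steps=[0.4,1.2,-3,0,0,-0.02,0.8,2.4,-6,0,0,-0.038,1,3.65,-9,0,0,-0.038,1,3.65,-12,0,0,-0.038,1,3.65,-14,0,0,-0.038,1,3.65,-14,0,0,-0.038,1,3.65,-14,0,0,-0.038,1,3.65,-14,0,0,-0.038,1,3.65,-14,0,0,-0.038,1,3.65,-14,0,0,-0.038], fingers=4)

```text
time_s: 16.95
ee_pos: [0.5462, -0.0395, 0.1148]
ee_rot: [180.0, -0.0, 76.7]
ft_force: [0.2, 0.8, 0.1]
grip_width: 0.04
```

Call:
move_arm(steps=[0,0,-1.5,0,0,0,0,0,-3,0,0,0,0,0,-4.5,0,0,0,0,0,-5.5,0,0,0,0,0,-6.2,0,0,0,0,0,-6.6,0,0,0,0,0,-6.6,0,0,0,0,0,-6.6,0,0,0,0,0,-6.6,0,0,0,0,0,-6.6,0,0,0])

```text
time_s: 18.2
ee_pos: [0.5462, -0.0395, 0.0486]
ee_rot: [180.0, -0.0, 76.6]
ft_force: [0.4, -0.2, -0.2]
grip_width: 0.0398
```

Call:
move_arm(steps=[0,0,0,0,0,0,0,0,0,0,0,0,0,0,0,0,0,0,0,0,0,0,0,0,0,0,0,0,0,0,0,0,0,0,0,0,0,0,0,0,0,0,0,0,0,0,0,0,0,0,0,0,0,0,0,0,0,0,0,0], fingers=0)

```text
time_s: 19.45
ee_pos: [0.5462, -0.0395, 0.0485]
ee_rot: [180.0, -0.0, 76.7]
ft_force: [-0.4, -0.3, 3.4]
grip_width: 0.0082
```

Call:
move_arm(steps=[0,0,1.5,0,0,0,0,0,3.5,0,0,0,0,0,6,0,0,0,0,0,9,0,0,0,0,0,13,0,0,0,-1,-5,17,0,0,0,-2,-10,17,0,0,0,-3,-15,17,0,0,0,-3,-20,17,0,0,0,-4,-25,17,0,0,0])

```text
time_s: 20.7
ee_pos: [0.5058, -0.2905, 0.2188]
ee_rot: [180.0, -0.0, 76.7]
ft_force: [0.5, 0.1, -0.2]
grip_width: 0.0085
```

Call:
move_arm(steps=[-1,-5,0,0,0,0,-1.6,-10,0,0,0,0,-1.6,-11,0,0,0,0,-1.6,-11,0,0,0,0,-1.6,-11,0,0,0,0,-1.6,-11,0,0,0,0,-1.6,-11,0,0,0,0,-1.6,-11,0,0,0,0,-1.6,-11,0,0,0,0,-1.6,-11,0,0,0,0])

```text
time_s: 21.95
ee_pos: [0.49, -0.3995, 0.2183]
ee_rot: [180.0, 0.0, 76.6]
ft_force: [-0.4, -0.1, -0.2]
grip_width: 0.0084
```

```bash
python3 - <<'E'
from h import *
print({k:bot.sense()[k] for k in("ee_pos","ee_rot","time_s")})
F={n:viewer.grab_frame(n) for n in ["wrist","scene","side"]}
for n,f2 in F.items():
    for k in "key round_key switchbox keyway".split():
        for d in models.landmark_of(f2,k)[:2]:
            if d["score"]>.4: print(n,k,round(d["score"],2),np.round(d["at"],4),proj(f2,d["at"]))
np.save("F6.npy",F,allow_pickle=True)
w=F["wrist"]["pixels"][40:300,130:430]
cv2.imwrite("pics/w6.png",cv2.resize(w,None,fx=2.3,fy=2.3,interpolation=cv2.INTER_CUBIC))
E
```

```text
{'ee_pos': array([ 0.49000444, -0.39948402,  0.21830131]), 'ee_rot': array([1.79998180e+02, 4.66799378e-04, 7.66499337e+01]), 'time_s': 21.95}
wrist key 0.83 [ 0.4892 -0.4015  0.1752] [282.4 234. ]
wrist switchbox 0.78 [ 0.5085 -0.3223 -0.0026] [282.2 100.3]
wrist switchbox 0.7 [ 0.6231 -0.5555 -0.0015] [420.  275.2]
wrist keyway 0.68 [ 0.6196 -0.5602  0.062 ] [442.2 309.4]
scene key 0.73 [ 0.4946 -0.4039  0.1773] [183.8 244.7]
scene round_key 0.62 [0.4889 0.2043 0.0307] [311.  155.3]
scene round_key 0.51 [ 0.5328 -0.1105  0.0072] [272.6 225.7]
scene switchbox 0.81 [ 0.6215 -0.5575 -0.0016] [197.4 380.4]
scene switchbox 0.64 [ 5.051e-01 -3.230e-01 -4.000e-04] [218.1 276.9]
scene keyway 0.61 [ 0.5076 -0.3246  0.0608] [216.5 260.5]
scene keyway 0.55 [ 0.6214 -0.5577  0.066 ] [193.3 362.2]
side key 0.43 [ 0.4883 -0.4011  0.1798] [340.6  95.5]
side round_key 0.44 [ 0.5317 -0.1118  0.0101] [289.8 198.3]
side switchbox 0.87 [ 0.5061 -0.322  -0.0033] [320.6 156.2]
side switchbox 0.61 [ 0.6272 -0.5624  0.0008] [309.5 102.8]
side keyway 0.55 [ 0.6221 -0.5603  0.0644] [312.   88.5]
side keyway 0.45 [ 0.5084 -0.3258  0.0631] [322.3 139.7]
```

View pics/w6.png

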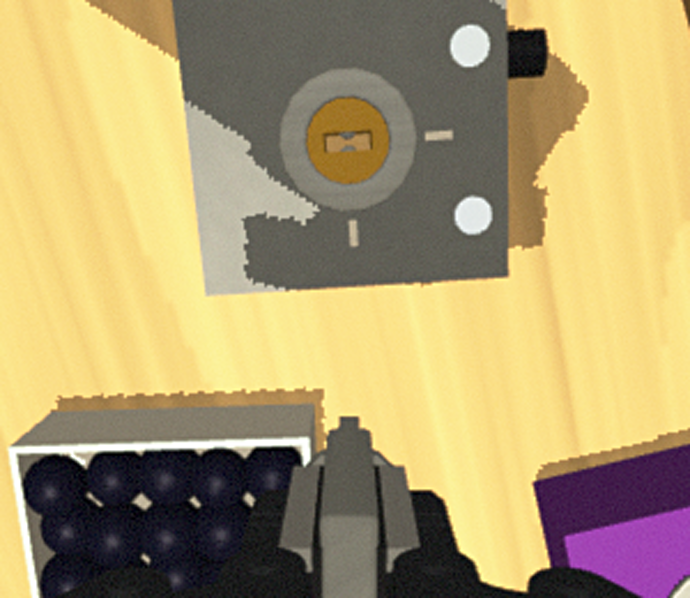

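The crop shows the grey box with the brass cylinder centred at about (348,140). The keyway slot runs along the image x axis (324–372), with its pins at the middle. The held key hangs edge-on at column 349, so it must turn by about 90°. Now the precise fit.

```bash
python3 - <<'E'
from h import *
F=np.load("F6.npy",allow_pickle=True).item();f=F["wrist"];im=f["pixels"]
a=lambda d:np.degrees(np.arctan2(d[1],d[0]))
hsv=cv2.cvtColor(im,cv2.COLOR_BGR2HSV)
m=np.zeros(im.shape[:2],np.uint8);m[60:140,240:330]=1
b=((hsv[...,1]>150)&(hsv[...,0]>8)&(hsv[...,0]<30)).astype(np.uint8)*m
cs,_=cv2.findContours(b,cv2.RETR_EXTERNAL,cv2.CHAIN_APPROX_NONE);c=max(cs,key=cv2.contourArea)
e=cv2.fitEllipse(c);print(e,"brass",back(f,*e[0],.062), "area",cv2.contourArea(c))
s=bot.sense();T=np.array(s["ee_pos"])
q=lambda u,v,z: back(f,u/2.3+130-.3,v/2.3+40-.3,z)
print("box bottom/front edge",a(q(508,276,.06)-q(206,295,.06)), "right",a(q(508,10,.06)-q(508,276,.06)),"left",a(q(184,100,.06)-q(206,295,.06)))
print("mark",a(q(453,135,.06)-q(425,137,.06)),"mark2 at",q(353,233,.06),"mark1 at",q(439,136,.06))
k=[q(324,133,.062),q(371,131,.062),q(373,149,.062),q(325,153,.062)]
print("slot",np.mean(k,0),a(k[1]-k[0]),a(k[2]-k[3]),np.linalg.norm(k[1]-k[0]),np.linalg.norm(k[0]-k[3]))
d=np.array([np.cos(np.radians(76.65)),np.sin(np.radians(76.65))]);n=np.array([d[1],-d[0]])
def pt(x,y,z): return np.r_[T[:2]+x*d+y*n,T[2]-.0405+z]
for P in [(.008,0,.006),(.008,0.0025,.01),(.008,-.0025,.01),(.017,.0045,.078),(.017,-.0045,.078),(.012,0,.032)]: print(P,(proj(f,pt(*P))+.3-[130,40])*2.3)
print(np.round(s["joint_positions"],1))
print(np.array(im[112:122:1,0:1]).shape)
x=im[70:130,255:315];cv2.imwrite("pics/w6b.png",cv2.resize(np.hstack([x,im[215:275,255:315]]),None,fx=6,fy=6,interpolation=cv2.INTER_CUBIC))
E
```

```text
((280.732177734375, 100.6080322265625), (34.4492073059082, 36.120574951171875), 0.856798529624939) brass [ 0.5065 -0.3243  0.062 ] area 975.5
box bottom/front edge -9.699178153175856 right 79.7913231566279 left 80.21492444881905
mark -9.372092708579297 mark2 at [ 0.5007 -0.3582  0.06  ] mark1 at [ 0.5402 -0.3307  0.06  ]
slot [ 0.5067   -0.324825  0.062   ] -10.860814621637376 -8.93956500315161 0.01751370891616056 0.007119691004531026
(0.008, 0, 0.006) [352.82 419.98]
(0.008, 0.0025, 0.01) [363.4 425.5]
(0.008, -0.0025, 0.01) [342.47 425.5 ]
(0.017, 0.0045, 0.078) [385.94 516.58]
(0.017, -0.0045, 0.078) [325.68 516.58]
(0.012, 0, 0.032) [353.51 441.6 ]
[22.3 22.3 17.4 91.9 -7.1 66.9 27.9]
(10, 1, 3)
```

View pics/w6b.png

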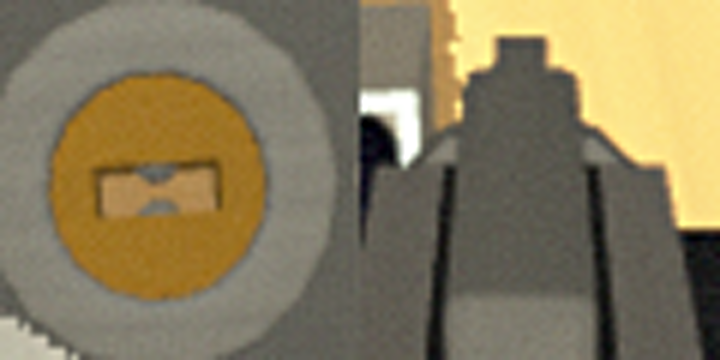

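Call:
move_arm(steps=[0.2,1,0,0,0,0.175,0.4,2,0,0,0,0.35,0.6,3,0,0,0,0.525,0.8,4,0,0,0,0.7,1,5,0,0,0,0.875,1.3,6,-1,0,0,1.05,1.5,7,-2,0,0,1.225,1.7,7.5,-3,0,0,1.4,1.7,7.5,-4,0,0,1.575,1.7,7.5,-5,0,0,1.633])

```text
time_s: 23.95
ee_pos: [0.5071, -0.3245, 0.1681]
ee_rot: [180.0, 0.0, 170.4]
ft_force: [-0.2, 0.1, -0.8]
grip_width: 0.0082
```

Call:
move_arm(steps=[0,0,-1,0,0,0,0,0,-2,0,0,0,0,0,-3,0,0,0,0,0,-4,0,0,0,0,0,-4.5,0,0,0,0,0,-4.5,0,0,0,0,0,-4.5,0,0,0,0,0,-4.5,0,0,0,0,0,-4.5,0,0,0,0,0,-4.5,0,0,0])

```text
time_s: 25.2
ee_pos: [0.5071, -0.3245, 0.1235]
ee_rot: [180.0, 0.0, 170.2]
ft_force: [0.2, 0.8, -0.8]
grip_width: 0.0085
```

```bash
python3 - <<'E'
from h import *
s=bot.sense();print(s["ee_pos"],s["ee_rot"],np.round(s["joint_positions"],1),s["time_s"])
f=viewer.grab_frame("wrist");np.save("F7.npy",f,allow_pickle=True)
T=np.array(s["ee_pos"]);print(proj(f,T),proj(f,T-[0,0,.0405]),proj(f,(.507,-.3246,.062)))
x=f["pixels"][130:290,190:390];sd=viewer.grab_frame("side")["pixels"][90:190,260:380]
cv2.imwrite("pics/w7.png",np.hstack([cv2.resize(x,(500,400),interpolation=cv2.INTER_CUBIC),cv2.resize(sd,(300,250),interpolation=cv2.INTER_CUBIC) if 0 else cv2.resize(sd,(300,400),interpolation=cv2.INTER_CUBIC)]))
E
```

```text
[ 0.50708976 -0.32450671  0.12349454] [1.79999232e+02 1.41350409e-02 1.70220210e+02] [ 29.4  23.7  -1.1 101.4   0.5  55.  108.3] 25.2
[279.7 262.7] [280.1 232.3] [280.  220.8]
```

View pics/w7.png

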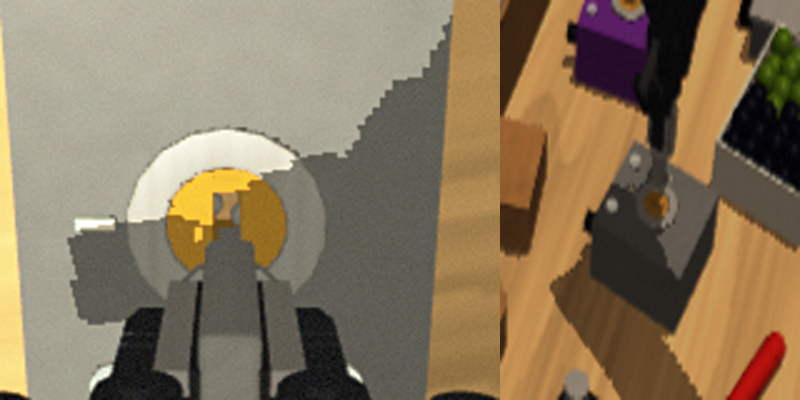

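In the crop the blade (212–243, centred at 228) lines up in column with the slot (centre about 227) and the bezel (129–325). I'll lower it into the mouth.

Call:
move_arm(steps=[0,0,-0.8,0,0,0,0,0,-1.6,0,0,0,0,0,-2,0,0,0,0,0,-2.2,0,0,0,0,0,-2.4,0,0,0,0,0,-2.6,0,0,0,0,0,-2.7,0,0,0,0,0,-2.7,0,0,0,0,0,-2.7,0,0,0,0,0,-2.7,0,0,0])

```text
time_s: 26.55
ee_pos: [0.5071, -0.3245, 0.0964]
ee_rot: [180.0, 0.0, 170.2]
ft_force: [-0.3, 0.5, -0.1]
grip_width: 0.0088
```

Call:
move_arm(steps=[0,0,-0.3,0,0,0,0.02,0.12,-0.5,0,0,0.04,-0.02,-0.12,-0.7,0,0,-0.04,0.02,0.12,-0.9,0,0,0.04,-0.02,-0.12,-1.1,0,0,-0.04,0.02,0.12,-1.3,0,0,0.04,-0.02,-0.12,-1.5,0,0,-0.04,0.02,0.12,-1.6,0,0,0.04,-0.02,-0.12,-1.7,0,0,-0.04,0,0,-1.7,0,0,0])

```text
time_s: 27.8
ee_pos: [0.5072, -0.3245, 0.0791]
ee_rot: [-180.0, 0.0, 170.4]
ft_force: [1.1, -2.3, -0.6]
grip_width: 0.0088
```

Call:
move_arm(steps=[0.02,0.12,-0.2,0,0,0.04,-0.02,-0.12,-0.35,0,0,-0.04,0.02,0.12,-0.5,0,0,0.04,-0.02,-0.12,-0.65,0,0,-0.04,0.02,0.12,-0.8,0,0,0.04,-0.02,-0.12,-0.9,0,0,-0.04,0.01,0.08,-1,0,0,0.03,0,0,-1,0,0,0,0,0,-1,0,0,0,0,0,-1,0,0,0])

```text
time_s: 29.05
ee_pos: [0.5073, -0.3246, 0.0704]
ee_rot: [-180.0, 0.0, 170.4]
ft_force: [-1.8, 0.2, 6.1]
grip_width: 0.0084
```

```bash
python3 - <<'E'
from h import *
s=bot.sense();print(s["ee_pos"],s["ft_force"],s["moment"])
F={n:viewer.grab_frame(n) for n in ["wrist","scene","side"]};np.save("F8.npy",F,allow_pickle=True)
for n,f2 in F.items():
    for k in "key rod".split():
        for d in models.landmark_of(f2,k)[:3]:
            if d["score"]>.3: print(n,k,round(d["score"],2),np.round(d["at"],4),proj(f2,d["at"]))
x=F["wrist"]["pixels"][150:310,190:390]
cv2.imwrite("pics/w8.png",cv2.resize(x,(750,600),interpolation=cv2.INTER_CUBIC))
E
```

```text
[ 0.50728907 -0.32459342  0.07044223] [-1.83088322  0.23803056  6.10754214] [ 0.01436982  0.38444337 -0.01366248]
wrist key 0.95 [ 0.5071 -0.3221  0.0282] [284.2 230.2]
scene key 0.5 [ 0.5105 -0.3257  0.0303] [218.3 270.1]
scene rod 0.8 [0.3393 0.0545 0.0057] [245.1 172.2]
scene rod 0.51 [0.4865 0.2042 0.033 ] [310.3 154.5]
side key 0.43 [ 0.5067 -0.3262  0.0295] [321.8 147.8]
side rod 0.81 [0.3344 0.0486 0.0103] [340.2 267. ]
side rod 0.77 [0.4874 0.1983 0.0317] [260.6 292.9]
```

View pics/w8.png

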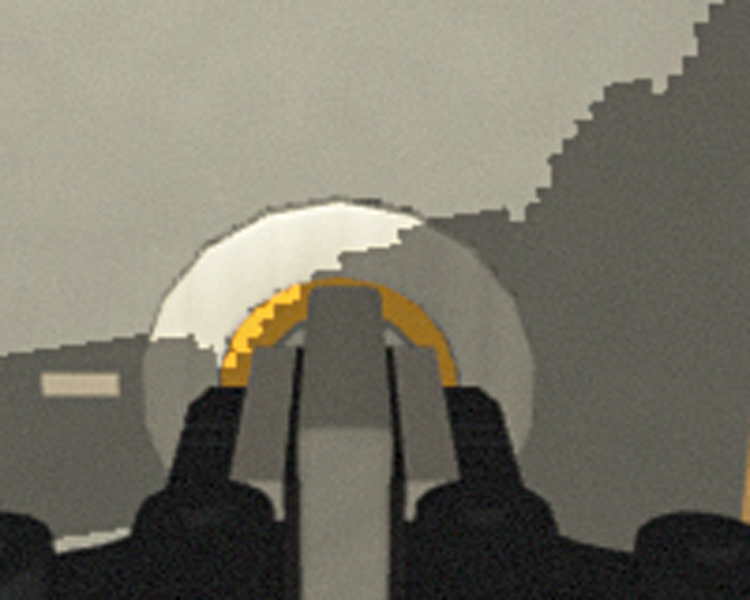

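The shoulder disc now sits at the brass face, inside the bezel. I'll confirm with a slightly harder push and a wiggle.

Call:
move_arm(steps=[0.02,0.1,-0.1,0,0,0.04,-0.02,-0.1,-0.2,0,0,-0.04,0.02,0.1,-0.2,0,0,0.04,-0.02,-0.1,-0.2,0,0,-0.04,0,0,-0.2,0,0,0,0,0,-0.2,0,0,0,0,0,-0.2,0,0,0,0,0,-0.2,0,0,0,0,0,-0.2,0,0,0,0,0,-0.2,0,0,0])

```text
time_s: 30.75
ee_pos: [0.5075, -0.3247, 0.0704]
ee_rot: [-180.0, 0.1, 170.4]
ft_force: [-4.8, 2.4, 18.6]
grip_width: 0.0082
```

Call:
move_arm(steps=[0,0,0.1,0,0,-0.1,0,0,0.1,0,0,-0.27,0,0,0.1,0,0,-0.44,0,0,0.1,0,0,-0.61,0,0,0.1,0,0,-0.78,0,0,0.1,0,0,-0.95,0,0,0.1,0,0,-1.12,0,0,0.1,0,0,-1.29,0,0,0.1,0,0,-1.45,0,0,0.1,0,0,-1.58])

```text
time_s: 32.0
ee_pos: [0.5075, -0.3253, 0.0704]
ee_rot: [179.9, 0.0, 79.6]
ft_force: [-2.7, -0.2, 12.3]
grip_width: 0.0085
```

Call:
move_arm(steps=[0,0,0,0,0,-0.03,0,0,0,0,0,-0.05,0,0,0,0,0,-0.05,0,0,0,0,0,-0.05,0,0,0,0,0,-0.05,0,0,0,0,0,-0.05,0,0,0,0,0,-0.05,0,0,0,0,0,-0.05,0,0,0,0,0,-0.05,0,0,0,0,0,-0.05])

```text
time_s: 33.25
ee_pos: [0.5075, -0.3253, 0.0704]
ee_rot: [179.9, 0.0, 77.0]
ft_force: [-3.1, 0.1, 12.7]
grip_width: 0.0082
```

```bash
python3 - <<'E'
from h import *
s=bot.sense();print(s["ee_pos"],s["ee_rot"],s["ft_force"],s["moment"],s["grip_width"],np.round(s["joint_positions"],1))
F={n:viewer.grab_frame(n) for n in ["wrist","scene","side"]};np.save("F9.npy",F,allow_pickle=True)
for n,f2 in F.items():
    for k in "key rod round_key".split():
        for d in models.landmark_of(f2,k)[:3]:
            if d["score"]>.3: print(n,k,round(d["score"],2),np.round(d["at"],4),proj(f2,d["at"]))
x=F["wrist"]["pixels"][150:310,190:390];sd=F["side"]["pixels"][215:335,210:310]
cv2.imwrite("pics/w9.png",np.hstack([cv2.resize(x,(500,400),interpolation=cv2.INTER_CUBIC),cv2.resize(sd,(300,400),interpolation=cv2.INTER_CUBIC)]))
E
```

```text
[ 0.50746522 -0.32533664  0.07041288] [1.79903227e+02 2.36064338e-02 7.69756618e+01] [-3.11341491  0.0513483  12.68684506] [0.06868245 0.71927537 0.05700671] 0.008245932838737055 [ 12.8  29.   20.8 104.  -13.2  49.2  26.8]
wrist key 0.6 [ 0.5024 -0.3248  0.0277] [274.2 231.8]
scene key 0.7 [0.4861 0.2039 0.0309] [310.1 155. ]
scene key 0.55 [ 0.509  -0.3305  0.028 ] [216.7 271.8]
scene rod 0.75 [0.3403 0.0533 0.0074] [245.2 172. ]
scene rod 0.43 [0.4869 0.204  0.0334] [310.4 154.4]
scene round_key 0.52 [ 0.5315 -0.1094  0.0041] [272.4 226.1]
side key 0.51 [ 0.5042 -0.3243  0.0313] [322.5 147.9]
side rod 0.78 [0.3362 0.0465 0.0095] [339.7 266.2]
side rod 0.73 [0.485  0.2031 0.0339] [260.7 294.6]
side round_key 0.72 [4.907e-01 2.006e-01 2.000e-04] [259.3 299. ]
side round_key 0.68 [ 0.5305 -0.1101  0.0115] [290.  198.5]
```

View pics/w9.png

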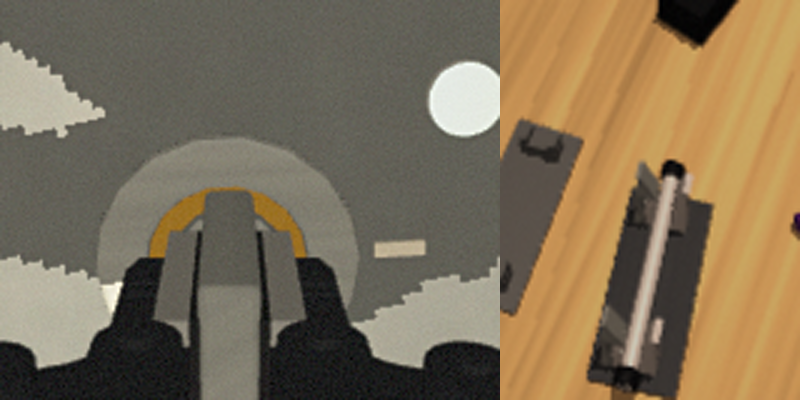

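Call:
move_arm(steps=[0,0,0,0,0,-0.02,0,0,0,0,0,-0.04,0,0,0,0,0,-0.04,0,0,0,0,0,-0.04,0,0,0,0,0,-0.04,0,0,0,0,0,-0.04,0,0,0,0,0,-0.04,0,0,0,0,0,-0.04,0,0,0,0,0,-0.04,0,0,0,0,0,-0.04])

```text
time_s: 35.1
ee_pos: [0.5075, -0.3254, 0.0704]
ee_rot: [179.9, 0.0, 74.7]
ft_force: [-3.5, -0.3, 12.5]
grip_width: 0.0084
```

```bash
python3 - <<'E'
from h import *
s=bot.sense();print(s["time_s"],s["ee_pos"],s["ee_rot"],s["ft_force"],s["moment"],s["grip_width"])
print(bot.finish_job())
E
```

```text
35.1 [ 0.50747313 -0.32535203  0.07041557] [1.79900502e+02 2.01403077e-02 7.46831231e+01] [-3.49038191 -0.34559479 12.45245978] [0.10480897 0.69637702 0.12009874] 0.008384666547413518
the job is handed in; nothing more can be done
None
```

I did all the steps and handed the job in at 35.1 s of the 64 s allowed. The system gives no verdict, so success rests on my own last checks.

- **Rod:** I lifted the aluminium rod from the rest and pressed it into both fork clips. At the bottom the push reached about 32 N without further movement, with the rod's axis about 32 mm high. I then let it go. The last side picture shows it lying in both clips with the jaws over it. I had no direct reading of the jaw angles.
- **Key in the cylinder:** I worked the flat-bowed key past the pins with small wiggles. Its depth stayed the same when I pushed harder, at 6 N and then about 19 N. That puts the tip about 32 mm deep, the expected home position.
- **Turn:** I turned the tool about 96° clockwise. The turning moment rose from 0.06 to 0.12 N m over the last 2°, which fits the return spring near or at the stop. The gripper was still closed on the key (opening 8.4 mm, downward push about 12 N) when I handed in.
- **Other things:** The round key still shows within a few millimetres of its start. I moved no bystander that I know of, though I did not check each one at the end.

**Readings that disagreed:**
- The gripper read about 12 mm on the 14 mm rod and 8.4 mm on the 9 mm bow.
- The networks' key positions differed by up to about 5 mm while the gripper partly hid it. I went by the tool pose and the contact forces there.

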